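Fit-check two roll-stand sleeves and hold the hardness tester on the good one

ROBOT

A 6-joint arm with a two-finger parallel gripper is mounted at the origin on a cart in front of the work surface, level with it; the furniture and walls round the work are solid. World frame = base frame: x ahead of the robot, y to its left, z up, the work surface at z = 0. Lengths are in m, angles in rad, forces in N, time in s.
With the tool pointing down it reaches from about 0.35 to 0.775 m from the base axis. Payload 5.5 kg.
Tool frame: the origin (TCP) lies midway between the tips of the shut fingers; the grasp point (between the pads) lies 19 mm behind it; z points along the fingers, y is the line along which they close (so a half turn about z gives the same grasp; the last joint's range is limited). The gripper opens to 85 mm and grips with 20 to 120 N. Pads are 22 mm wide; open, the fingers measure 114 mm over their backs; the gripper's body (76 mm by 85 mm) begins 54 mm behind the grasp point. The pads swing forward as they close: fully open they stand 13 mm farther back than shut.
Start: joints at [1.04, 0.313, 0.046, 1.304, 0, 1.431], TCP at [0.219, 0.532, 0.231] pointing down, gripper open.
Joint ranges: [-2.76, 2.76], [-0.86, 1.69], [-1.03, 1.26], [-2.2, 2.34], [-1.47, 1.5], [-3.14, 3.14]. Speed limits (rad/s): [2.57, 2.57, 3.14, 3.14, 3.14, 3.14].

INTERFACE

Orientations are given as a unit quaternion [w, x, y, z].
In Python, from workcell import env gives the robot as it stands. The module is installed in compiled form; this text tells all that it offers.
- The arm moves only by the tool carry_out, never from a script. Its argument "series" is a list of rows, each an object with "delta_rot": the turn, a rotation vector about the world's x, y, z normalised to -1 to 1, where 1 is 0.1 rad, a list of three; "travel": the shift along the world's x, y, z normalised to -1 to 1, where 1 is 0.025 m, a list of three; "fingers": the closure, from -1 (fully open) to 1 (shut). In form: [{"delta_rot": [ax, ay, az], "travel": [tx, ty, tz], "fingers": fingers}, ...]. A call has 1 to 5 rows; each row shifts and turns the commanded pose from where the row before left it; what a row does not reach is not made up. A row lasts 1/8 s, in which the tool goes at most 62.5 mm and 10.7 degrees, less where a joint would pass 70% of its speed; a pose out of reach is approached as far as the arm can. A call with a number of a shift or a turn outside -1 to 1 is refused whole. A call with a gripper value outside its range is refused whole. The fingers move at their own pace and stop on an object; "squeeze" is the grip in N (left out, the last holds). Time passes only in rows, so rows that do not move let the fingers close. It gives the time, the measured TCP pose, the force, the opening and the grip force at its end, in the units of the state.
- env.get_state(): the state, without advancing time (a new reading comes with each control period).
- env.read_camera(name): name is "side" or "top"; returns a dict with "color" (480x640x3 uint8, red, green, blue), "fx", "fy", "cx", "cy" (pixels), "D" ([k1, k2, p1, p2, k3] as OpenCV has them; the pictures are not rectified), "world_from_camera" (4x4, takes a point from camera to world coordinates). Camera axes: x right, y up, looking along -z (the intrinsics and any distortion apply to the point x, -y, -z); pixel columns grow to the right and rows downward; lengths in m; the calibration is good to about 2 mm. A picture is of the moment at which its call begins. There is no depth.
- env.hand_in(): hands the job in; it is judged then, once.
The state is a dict: "clock": time; "joint_pos": joint angles; "qvel": joint speeds; "tau": joint torques, N m; "tcp_pos": TCP position; "orientation": TCP orientation; "wrist_force": force on the tool from outside, world axes, zero at the start; "ft_torque": the same for the moment, N m; "finger_gap": finger opening in m; "grip_force": force on a finger pad.
Only numpy, scipy, OpenCV 4.12 (cv2) and the standard library are available. Lean on these libraries where they do the work, as an engineer would, in place of code of your own. Each camera call takes 0.05 s, during which the arm holds its last target. There are 200 camera calls.

TASK

Two rubber core sleeves for the roll stand look alike, but only one has the right bore: find out which one slips over the gauge pin, leave that one pushed fully home on it and lay the other flat in the shallow reject tray. Then lift the hardness tester out of its cradle and, holding it upright, press its foot flat and gently on the small ring-marked spot on top of the sleeve on the pin, so that the indenter is pushed right in. Finish while holding it there, neither letting go nor lifting off, and leave the other things on the table where they are.

Things in the scene. Friction and masses are not known exactly. Their poses are not given: they have to be found in the camera images.
- sleeve_a: Black rubber core sleeve, one of two alike outside: upright tube, 60 mm outside, 36 mm tall, 110 g. One (a or b, try or look) has a 23 mm bore and slips over the 20 mm gauge pin; the other has 17 mm and stops on the pin's nose about 27 mm above home. Origin: centre of the underside; z up along the bore. Keep it this way up.
- sleeve_b: The other black rubber core sleeve; same outer size, same origin and axes as sleeve_a.
- spot_a (a point): Hardness test spot on the top face of sleeve_a: the centre of a thin light ring, 16 mm across, on the rim between bore and edge; 36 mm above the sleeve's origin and 20.5 mm from its axis along the sleeve's +x.
- spot_b (a point): The same test spot on the top face of sleeve_b.
- pin_stand: Gauge-pin stand, fixed: aluminium plate 110 x 98 mm, top 12 mm above the table, with an upright 20 mm steel pin in the middle rising 30 mm above the plate (its last 4 mm taper to 12 mm). A sleeve is home when its underside rests on the plate; its top face is then 6 mm above the pin's top. Origin: centre of the underside; z up.
- pin_top (a point): Centre of the gauge pin's top end, 42 mm above the table (30 mm above the plate).
- reject_tray: Shallow open steel reject tray, fixed, 130 (x) x 120 (y) mm outside, rim 14 mm high, walls and floor 3 mm. Origin: centre of the underside; z up.
- cradle: Grey plastic cradle, fixed, base 84 (x) x 90 (y) mm, pocket walls 44 mm high; the hardness tester stands upright in its pocket with 1.5 mm play all round, 20 mm deep: lift it straight up by at least 40 mm. Origin: centre of the underside; z up.
- durometer: Hand-held digital hardness tester, 230 g, upright: black case 26 mm thick (its x), 44 mm wide (its y), from 14 to 111 mm above its foot, display on the -x side. Below it a steel stem ends in the round presser foot, 13 mm across. Origin: centre of the foot's flat underside; z up. In the cradle the foot is 12 mm above the table.
- grip (a point): Where to grip the tester: on its axis, 95 mm above the foot, 16 mm below its top, across the 26 mm thickness (tester's x axis); 20 to 25 N holds it well.
- foot (a point): Centre of the presser foot's flat underside (the tester's origin).
- indenter (a joint): Travel of the spring-loaded steel indenter (3 mm across) into the foot, in m: 0 = it sticks out 3 mm below the foot, about 0.0024 = pushed right in, foot flat on the part. The spring gives 0.7 N at 0 and 6.5 N when right in; when the foot touches the force rises steeply.
- cream_tube: Bystander, loose: white cream tube lying, 181 x 51 x 34 mm. Origin: centre of the underside.
- marker_black: Bystander, loose: felt marker lying, 137 x 17 x 19 mm. Origin: centre.
- label_roll: Bystander, fixed: roll of labels lying flat, 83 mm across, 51 mm tall. Origin: centre of the underside.
- tape_roll: Bystander, fixed: roll of packing tape lying flat, 102 mm across, 49 mm tall. Origin: centre of the underside.
- cream_pot: Bystander, loose: small round pot, 63 mm across, 34 mm tall. Origin: centre of the underside.
Mind the look-alikes: they are no part of the job. Leave any green or purple look-alike of the durometer alone.

How it is judged:
By the outcome, as a careful person would: the job done as asked, in the order asked, and still so for the second after the job is handed in, while the arm keeps its last pose, push and grip.
It also fails if it takes over 72 s, if anything falls off the work surface, if the arm or the gripper's body presses on something with over 40 N, if the wrist force passes 120 N, or if a joint passes its speed limit or range.

## Working session

There is one attempt and no reset: what is moved stays moved. The work goes in short steps, Python scripts to look and compute and a tool call to move; the robot and the scene stay as the last step left them, time stands still between calls to the robot, and variables do not carry over. Pictures are saved under pics/ and viewed, at most 10 in all, crops included, and the job is handed in when it is done.

Besides the shell and the picture viewer there is one more tool, called after "Call:" as a command line: name --argument value ..., lists and objects as JSON in quotes. carry_out: Moves the arm, as the interface text tells. Its arguments: {"type":"object","properties":{"series":{"type":"array","items":{"type":"object","properties":{"delta_rot":{"type":"array","items":{"type":"number"}},"travel":{"type":"array","items":{"type":"number"}},"fingers":{"type":"number"}}}},"squeeze":{"type":"number"}},"required":["series"]}

```bash
mkdir -p pics; cat > h.py <<'E'
import numpy as np, cv2
from workcell import env
def cam(n):
    return env.read_camera(n)
def ray(c,u,v):
    K=np.array([[c['fx'],0,c['cx']],[0,c['fy'],c['cy']],[0,0,1.]])
    p=cv2.undistortPoints(np.array([[[u,v]]],float),K,np.array(c['D'],float))[0,0]
    T=np.array(c['world_from_camera']); d=T[:3,:3]@np.array([p[0],-p[1],-1.])
    return T[:3,3],d
def on(c,u,v,z):
    o,d=ray(c,u,v); return o+d*(z-o[2])/d[2]
def proj(c,P):
    T=np.linalg.inv(np.array(c['world_from_camera'])); q=T[:3,:3]@np.array(P,float)+T[:3,3]
    K=np.array([[c['fx'],0,c['cx']],[0,c['fy'],c['cy']],[0,0,1.]])
    return cv2.projectPoints(np.array([[q[0],-q[1],-q[2]]]),np.zeros(3),np.zeros(3),K,np.array(c['D'],float))[0].ravel()
def save(c,n): cv2.imwrite('pics/'+n,c['color'][:,:,::-1])
E
python3 - <<'E'
from h import *
s=env.get_state(); print(s)
for n in('top','side'):
    c=cam(n); save(c,n+'0.png'); print(n,c['fx'],c['D'],np.array(c['world_from_camera']).round(3).tolist())
E
```

```text
{'clock': 0.0, 'joint_pos': array([1.04044157e+00, 3.13979926e-01, 4.49520495e-02, 1.30361974e+00,
       2.02628726e-05, 1.43117831e+00]), 'qvel': array([ 0.00097636,  0.00107071, -0.00099348, -0.00065331, -0.00068706,
        0.00080767]), 'tau': array([ 1.26236660e-04, -4.80628502e+01,  2.98531044e+01,  1.93660380e-02,
        3.73982147e-06, -1.33188743e-05]), 'tcp_pos': array([0.21874116, 0.53119284, 0.23040953]), 'orientation': array([-3.13880057e-04,  1.94127839e-01,  9.80975803e-01, -8.70862470e-04]), 'wrist_force': array([ 0.84188287,  0.51118111, -0.18952002]), 'ft_torque': array([ 0.0315776 , -0.02215165,  0.02083182]), 'grip_force': 0.0, 'finger_gap': 0.08528074240576826}
top 511.00705542386663 [-0.14161343  0.          0.          0.          0.        ] [[0.028, 0.994, -0.108, 0.438], [-0.999, 0.025, -0.025, -0.16], [-0.022, 0.109, 0.994, 1.068], [0.0, 0.0, 0.0, 1.0]]
side 455.71312865840264 [-0.08700967  0.          0.          0.          0.        ] [[0.833, 0.344, -0.434, 0.087], [-0.553, 0.535, -0.638, -0.844], [0.012, 0.772, 0.636, 0.795], [0.0, 0.0, 0.0, 1.0]]
```

View pics/top0.png

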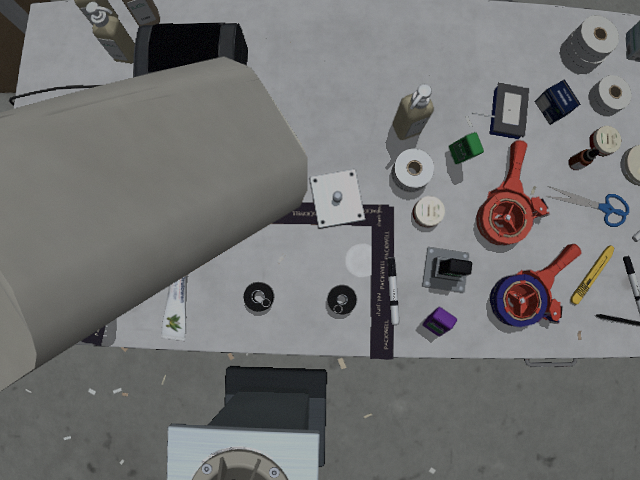

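View pics/side0.png

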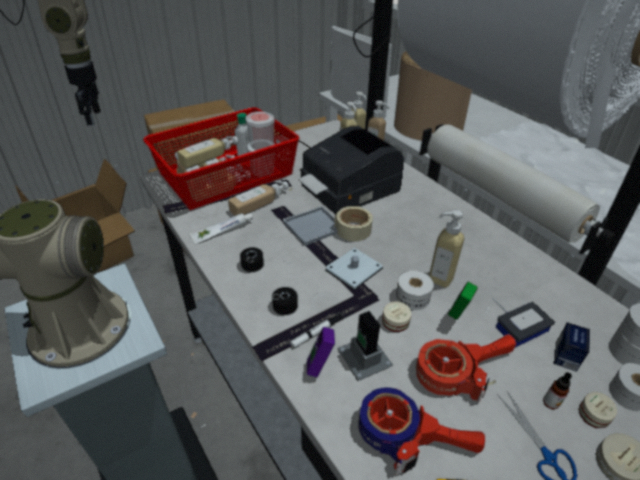

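The top view shows the sleeves at about (259,297) and (342,301), the pin at (337,198) and the tester at (455,267). The purple and green look-alikes are at (440,320) and (466,148). In the side view the tray is at (311,226) and the tester is the black one at (368,335).

```bash
python3 - <<'E'
from h import *
t=cv2.imread('pics/top0.png'); s=cv2.imread('pics/side0.png')
a=cv2.resize(t[260:340,230:370],(798,456),interpolation=cv2.INTER_CUBIC); 
b=cv2.resize(t[235:305,410:490],None,fx=5,fy=5,interpolation=cv2.INTER_CUBIC)
d=cv2.resize(s[290:380,320:410],None,fx=4,fy=4,interpolation=cv2.INTER_CUBIC)[:350]
cv2.imwrite('pics/c1.png',a)
o=np.zeros((350,760,3),np.uint8); o[:,:400]=b; o[:,400:]=d; cv2.imwrite('pics/c2.png',o)
c=cam('top'); cs=cam('side')
def circ(im,u,v,r=24,th=60):
    m=(im[v-r:v+r,u-r:u+r].max(2)<th).astype(np.uint8)
    k=max(cv2.findContours(m,0,2)[0],key=cv2.contourArea)
    h=cv2.convexHull(k); (x,y),rr=cv2.minEnclosingCircle(h); return x+u-r,y+v-r,rr
for n,u,v in(('L',259,297),('R',342,301)):
    x,y,r=circ(t,u,v); print(n,x,y,r,on(c,x,y,.025).round(4))
for n,u,v in(('L',251,259),('R',285,301)): 
    x,y,r=circ(s,u,v); print('side',n,x,y,r,on(cs,x,y,.018).round(4))
print('pin',on(c,337,197,.042),'side',on(cs,355,257,.042))
for u,v in((310,179),(356,170),(365,219),(318,228)): print('plate',on(c,u,v,.012).round(4))
for u,v in((283,224),(312,208),(342,228),(311,244)): print('tray side',on(cs,u,v,.014).round(4))
E
```

```text
L 258.2123279571533 296.7945213317871 15.049504280090332 [ 0.4297 -0.0273  0.025 ]
R 341.5 299.5 14.57748031616211 [ 0.429  -0.1971  0.025 ]
side L 251.0 259.5 12.619529724121094 [ 0.4284 -0.0292  0.018 ]
side R 283.64356422424316 300.53465270996094 14.243634223937988 [ 0.4269 -0.1978  0.018 ]
pin [ 0.63658233 -0.18280949  0.042     ] side [ 0.64035044 -0.18651379  0.042     ]
plate [ 0.6797 -0.1257  0.012 ]
plate [ 0.7015 -0.2224  0.012 ]
plate [ 0.5972 -0.2429  0.012 ]
plate [ 0.5758 -0.1453  0.012 ]
tray side [0.5747 0.0607 0.014 ]
tray side [0.6859 0.0821 0.014 ]
tray side [ 0.7042 -0.0443  0.014 ]
tray side [ 0.5935 -0.0561  0.014 ]
```

View pics/c1.png

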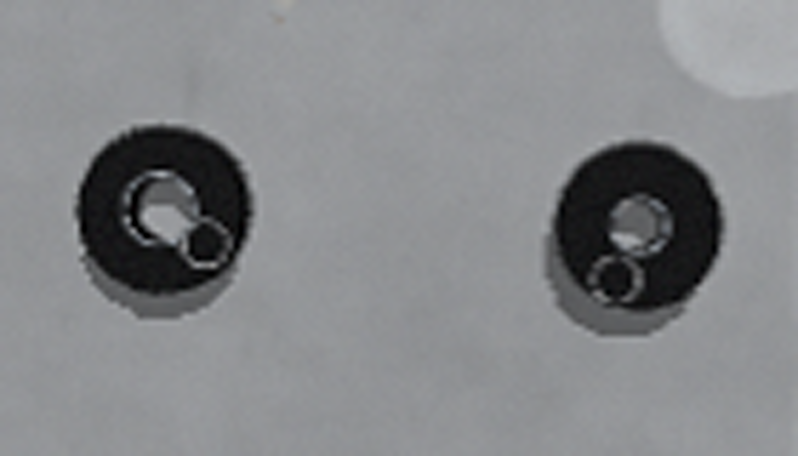

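View pics/c2.png

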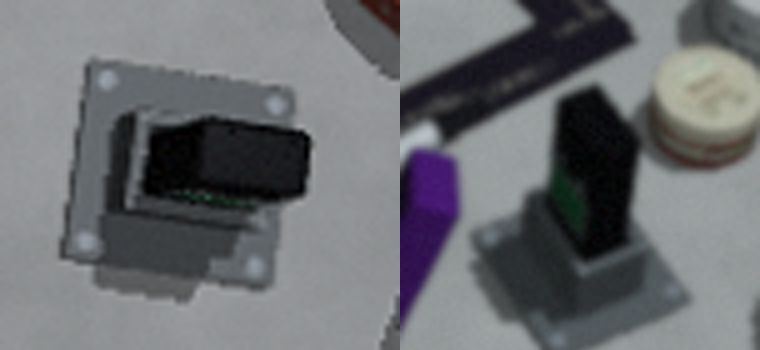

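In the crops, the left sleeve's bore is clearly the wider one (75 of 170 px, against 63 of 168 px). So the left sleeve is the 23 mm one, with its bore centre at top pixel (258.1,296.3) and its spot at (266,302.6). The tester's top is centred near (460.8,266.4) with a yaw of about -0.11, and its display faces -x.

```bash
python3 - <<'E'
from h import *
t=cv2.imread('pics/top0.png'); s=cv2.imread('pics/side0.png')
c=cam('top'); cs=cam('side')
P=lambda n,c,u,v,z: print(n,on(c,u,v,z).round(4))
P('L bore',c,258.1,296.3,.036);P('R bore',c,342.4,299.3,.036);P('L spot',c,265.96,302.6,.036)
# tester top centre in top view, and base plate corners (z guess .008)
P('tester top',c,460.8,266.4,.123)
for u,v in((428,247),(469,253),(464.5,293),(422.5,286.5)): P('cradle',c,u,v,.006)
# tester in side crop: scale 4, top face quad centre (597,110)-> minus 400
for x,y in((555,100),(597,85),(638,135),(600,152)): P('tst side',cs,320+(x-400)/4,290+y/4,.123)
# tray by side: mask outline
P('tape',cs,353,215,.049);P('purple top',c,444,313,.111);P('label',c,413,168,.051);P('marker',c,394,290,.02)
# pin plate by mask
hsv=cv2.cvtColor(t,cv2.COLOR_BGR2HSV); roi=t[160:240,300:375].min(2); m=(roi>205).astype(np.uint8)
k=max(cv2.findContours(m,0,2)[0],key=cv2.contourArea); r=cv2.minAreaRect(k); print(r,cv2.contourArea(k)); P('plate c',c,r[0][0]+300,r[0][1]+160,.012)
# pin pixels in top
g=cv2.cvtColor(t,cv2.COLOR_BGR2GRAY); print(g[186:208,326:350])
E
```

```text
L bore [ 0.4308 -0.0284  0.036 ]
R bore [ 0.4296 -0.1985  0.036 ]
L spot [ 0.4186 -0.0448  0.036 ]
tester top [ 0.4961 -0.4147  0.123 ]
cradle [ 0.5423 -0.3765  0.006 ]
cradle [ 0.5318 -0.4637  0.006 ]
cradle [ 0.4479 -0.4542  0.006 ]
cradle [ 0.4596 -0.3655  0.006 ]
tst side [ 0.4842 -0.3977  0.123 ]
tst side [ 0.5074 -0.4013  0.123 ]
tst side [ 0.5041 -0.4371  0.123 ]
tst side [ 0.4824 -0.4353  0.123 ]
tape [ 0.7367 -0.0488  0.049 ]
purple top [ 0.4089 -0.3864  0.111 ]
label [ 0.6992 -0.3366  0.051 ]
marker [ 0.4509 -0.3042  0.02  ]Traceback (most recent call last):
  File "<stdin>", line 15, in <module>
ValueError: max() iterable argument is empty
```

Call:
carry_out --series '[{"travel":[0.38,-1,0],"delta_rot":[0,0,-0.6],"fingers":-1},{"travel":[0.38,-1,0],"delta_rot":[0,0,-0.6],"fingers":-1},{"travel":[0.38,-1,0],"delta_rot":[0,0,-0.6],"fingers":-1},{"travel":[0.38,-1,0],"delta_rot":[0,0,-0.6],"fingers":-1},{"travel":[0.38,-1,0],"delta_rot":[0,0,-0.6],"fingers":-1}]' --squeeze 25

```text
clock: 0.92
tcp_pos: [0.2668, 0.4058, 0.2313]
orientation: [0.0, 0.339, 0.941, 0.0]
wrist_force: [-0.0, -0.9, -0.2]
finger_gap: 0.0854
grip_force: 0.0
```

Call:
carry_out --series '[{"travel":[0.38,-1,0],"delta_rot":[0,0,-0.6],"fingers":-1},{"travel":[0.38,-1,0],"delta_rot":[0,0,-0.6],"fingers":-1},{"travel":[0.38,-1,0],"delta_rot":[0,0,-0.6],"fingers":-1},{"travel":[0.38,-1,0],"delta_rot":[0,0,-0.6],"fingers":-1},{"travel":[0.38,-1,0],"delta_rot":[0,0,-0.6],"fingers":-1}]'

```text
clock: 1.55
tcp_pos: [0.3143, 0.2809, 0.2314]
orientation: [0.0, 0.476, 0.879, 0.0]
wrist_force: [-0.3, -0.4, 1.0]
finger_gap: 0.0853
grip_force: 0.0
```

Call:
carry_out --series '[{"travel":[0.38,-1,0],"delta_rot":[0,0,-0.6],"fingers":-1},{"travel":[0.38,-1,0],"delta_rot":[0,0,-0.6],"fingers":-1},{"travel":[0.38,-1,0],"delta_rot":[0,0,-0.6],"fingers":-1},{"travel":[0.38,-1,0],"delta_rot":[0,0,-0.6],"fingers":-1},{"travel":[0.38,-1,0],"delta_rot":[0,0,-0.6],"fingers":-1}]'

```text
clock: 2.17
tcp_pos: [0.3618, 0.1558, 0.2314]
orientation: [0.0, 0.602, 0.798, 0.0]
wrist_force: [0.4, -0.1, -0.1]
finger_gap: 0.0854
grip_force: 0.0
```

Call:
carry_out --series '[{"travel":[0.38,-1,-0.6],"delta_rot":[0,0,-0.6],"fingers":-1},{"travel":[0.38,-1,-0.6],"delta_rot":[0,0,-0.6],"fingers":-1},{"travel":[0.38,-1,-0.6],"delta_rot":[0,0,-0.6],"fingers":-1},{"travel":[0.38,-1,-0.6],"delta_rot":[0,0,-0.6],"fingers":-1},{"travel":[0.38,-1,-0.6],"delta_rot":[0,0,-0.6],"fingers":-1}]'

```text
clock: 2.8
tcp_pos: [0.4093, 0.0308, 0.156]
orientation: [0.0, 0.715, 0.699, 0.0]
wrist_force: [1.0, -0.1, 0.1]
finger_gap: 0.0857
grip_force: 0.0
```

Call:
carry_out --series '[{"travel":[0.38,-1,-0.6],"delta_rot":[0,0,-0.6],"fingers":-1},{"travel":[0.38,-1,-0.6],"delta_rot":[0,0,-0.3],"fingers":-1},{"travel":[0.09,-0.37,0],"delta_rot":[0,0,0],"fingers":-1},{"travel":[0,0,0],"delta_rot":[0,0,0],"fingers":-1}]'

```text
clock: 3.3
tcp_pos: [0.4304, -0.0278, 0.1267]
orientation: [-0.0, 0.745, 0.667, 0.0]
wrist_force: [0.5, 0.6, -0.3]
finger_gap: 0.0855
grip_force: 0.0
```

Call:
carry_out --series '[{"travel":[0,0,-1],"delta_rot":[0,0,0],"fingers":-1},{"travel":[0,0,-1],"delta_rot":[0,0,0],"fingers":-1},{"travel":[0,0,-1],"delta_rot":[0,0,0],"fingers":-1},{"travel":[0,0,-1],"delta_rot":[0,0,0],"fingers":-1},{"travel":[0,0,-0.9],"delta_rot":[0,0,0],"fingers":-1}]'

```text
clock: 3.92
tcp_pos: [0.4305, -0.0266, 0.0039]
orientation: [0.0, 0.744, 0.668, 0.0]
wrist_force: [0.5, 0.9, -0.3]
finger_gap: 0.0857
grip_force: 0.0
```

Call:
carry_out --series '[{"travel":[0,0,0],"delta_rot":[0,0,0],"fingers":1},{"travel":[0,0,0],"delta_rot":[0,0,0],"fingers":1},{"travel":[0,0,0],"delta_rot":[0,0,0],"fingers":1},{"travel":[0,0,0],"delta_rot":[0,0,0],"fingers":1}]' --squeeze 25

```text
clock: 4.42
tcp_pos: [0.4311, -0.0277, 0.0046]
orientation: [0.001, 0.745, 0.667, 0.001]
wrist_force: [0.4, 0.7, 2.8]
finger_gap: 0.0595
grip_force: 27.5
```

Call:
carry_out --series '[{"travel":[0,0,1],"delta_rot":[0,0,0],"fingers":1},{"travel":[0,0,1],"delta_rot":[0,0,0],"fingers":1},{"travel":[0.92,-0.7,0.8],"delta_rot":[0,0,0],"fingers":1},{"travel":[0.92,-0.7,0],"delta_rot":[0,0,0],"fingers":1},{"travel":[0.92,-0.7,0],"delta_rot":[0,0,0],"fingers":1}]'

```text
clock: 5.05
tcp_pos: [0.5004, -0.0807, 0.0746]
orientation: [0.001, 0.745, 0.667, 0.0]
wrist_force: [-0.0, -0.7, -1.2]
finger_gap: 0.0599
grip_force: 27.9
```

Call:
carry_out --series '[{"travel":[0.92,-0.7,0],"delta_rot":[0,0,0],"fingers":1},{"travel":[0.92,-0.7,0],"delta_rot":[0,0,0],"fingers":1},{"travel":[0.92,-0.7,0],"delta_rot":[0,0,0],"fingers":1},{"travel":[0.92,-0.7,0],"delta_rot":[0,0,0],"fingers":1},{"travel":[0.92,-0.7,0],"delta_rot":[0,0,0],"fingers":1}]'

```text
clock: 5.68
tcp_pos: [0.6149, -0.1682, 0.0738]
orientation: [-0.0, 0.745, 0.667, 0.0]
wrist_force: [-0.2, -0.2, -0.9]
finger_gap: 0.0594
grip_force: 27.9
```

Call:
carry_out --series '[{"travel":[0.9,-0.62,0],"delta_rot":[0,0,0],"fingers":1},{"travel":[0,0,0],"delta_rot":[0,0,0],"fingers":1}]'

```text
clock: 5.92
tcp_pos: [0.6381, -0.1845, 0.0736]
orientation: [0.001, 0.745, 0.667, 0.0]
wrist_force: [-0.1, 0.0, -1.1]
finger_gap: 0.0595
grip_force: 27.9
```

```bash
python3 - <<'E'
from h import *
print(env.get_state()['tcp_pos'])
c=cam('top');cs=cam('side'); save(c,'t1.png');save(cs,'s1.png')
a=c['color'][140:260,270:410,::-1]; b=cs['color'][190:310,290:430,::-1]
cv2.imwrite('pics/c3.png',cv2.resize(np.hstack([b,a]),None,fx=2.85,fy=2.85,interpolation=cv2.INTER_CUBIC))
print('proj side pin',proj(cs,[.638,-.184,.042]),proj(cs,[.638,-.184,.012]))
E
```

```text
[ 0.63809316 -0.18446703  0.07355556]
proj side pin [353.64444933 256.7782027 ] [352.93744288 265.62328324]
```

View pics/c3.png

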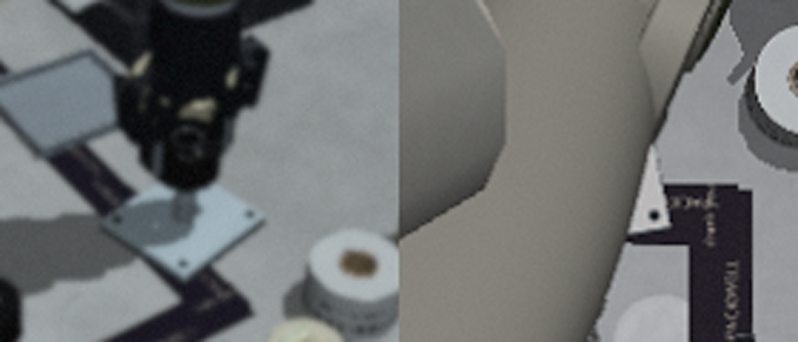

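The side crop shows the held sleeve right over the pin, with the pin emerging near side pixel (355,265). The top view is blocked by the arm. I'll refine the plate centre from its four corner holes in the first pictures.

```bash
python3 - <<'E'
from h import *
c=cam('top'); cs=cam('side')
for n,cc,roi in(('top0',c,(165,235,305,370)),('side0',cs,(245,292,322,388))):
    g=cv2.cvtColor(cv2.imread(f'pics/{n}.png'),cv2.COLOR_BGR2GRAY); y0,y1,x0,x1=roi
    r=g[y0:y1,x0:x1]; m=(r>(185 if n=='top0' else 150)).astype(np.uint8)
    k=max(cv2.findContours(m,0,2)[0],key=cv2.contourArea); h=cv2.convexHull(k)
    print(n,np.percentile(r,[10,50,90]),cv2.contourArea(h),cv2.minAreaRect(k))
    q=cv2.approxPolyDP(h,5,True).reshape(-1,2)+[x0,y0]; print(q.tolist(),[on(cc,*p,.012)[:2].round(4).tolist() for p in q])
    f=np.zeros_like(m); cv2.fillPoly(f,[h],1); f=cv2.erode(f,np.ones((3,3)))
    d=((r<cv2.medianBlur(r,11)-18.)&(f>0)).astype(np.uint8)
    nn,_,st,ce=cv2.connectedComponentsWithStats(d)
    for i in range(1,nn): print(st[i][4],(ce[i]+[x0,y0]).round(1),on(cc,*(ce[i]+[x0,y0]),.012).round(4)[:2])
g=cv2.cvtColor(cv2.imread('pics/top0.png'),cv2.COLOR_BGR2GRAY);print(g[187:208,328:348])
g=cv2.cvtColor(cv2.imread('pics/side0.png'),cv2.COLOR_BGR2GRAY);print(g[250:270,345:365])
E
```

```text
top0 [ 66.9 154.  182. ] 7.5 ((55.40000915527344, 53.30000686645508), (1.7888542413711548, 6.708203315734863), 63.43495178222656)
[[363, 216], [357, 219]] [[0.6034, -0.2386], [0.5968, -0.2262]]
side0 [ 63. 148. 168.] 1041.5 ((32.500003814697266, 20.999996185302734), (34.64822769165039, 37.47665786743164), 45.0)
[[378, 267], [354, 285], [331, 269], [357, 249]] [[0.6885, -0.2228], [0.5985, -0.2412], [0.584, -0.164], [0.6862, -0.1376]]
3 [354.7 250.7] [ 0.6769 -0.1396]
91 [353.  263.8] [ 0.6423 -0.1784]
3 [357.  257.7] [ 0.6652 -0.1653]
3 [376.3 265. ] [ 0.6897 -0.2146]
7 [353.7 282. ] [ 0.6041 -0.2325]
[[179 180 179 181 180 182 182 182 182 180 182 180 179 183 181 179 182 181
  182 181]
 [179 179 181 181 180 181 179 180 180 181 181 181 180 180 182 181 181 182
  184 182]
 [178 181 181 180 181 182 181 181 181 183 183 182 182 181 179 182 182 181
  182 181]
 [179 179 180 180 180 181 182 184 173 167 174 180 182 182 181 181 180 181
  181 181]
 [181 180 178 181 182 183 174 150 130 126 132 142 161 180 182 181 181 180
  183 182]
 [182 180 180 180 183 169 134 119 130 135 132 124 123 162 184 181 1
[... 2294 characters left out ...]
 167 165
  165 167]
 [166 166 167 166 154 131  95  76  74  79  79  82  91 115 145 162 165 168
  168 166]
 [167 166 164 157 144 117  85  73  72  75  77  78  90 117 150 162 167 165
  166 170]
 [167 162 154 141 122  94  76  70  73  77  78  78  91 124 150 165 165 170
  167 171]
 [167 160 139 115  99  81  71  67  70  71  76  79  92 126 153 163 167 168
  167 168]
 [166 158 133 110  92  80  73  72  71  77  78  83 103 133 158 165 169 166
  168 169]
 [166 159 141 118 102  92  86  83  86  87  94 101 124 150 162 167 171 168
  171 171]
 [168 164 156 141 126 116 111 110 115 117 123 134 149 160 166 170 169 172
  171 172]
 [166 167 163 158 153 146 142 142 145 150 154 158 164 166 168 170 171 170
  169 173]]
```

Call:
carry_out --series '[{"travel":[0.12,0.03,-0.5],"delta_rot":[0,0,0],"fingers":1},{"travel":[0,0,-0.5],"delta_rot":[0,0,0],"fingers":1},{"travel":[0,0,-0.2],"delta_rot":[0,0,0],"fingers":1},{"travel":[0,0,-0.2],"delta_rot":[0,0,0],"fingers":1}]'

```text
clock: 6.62
tcp_pos: [0.6395, -0.1821, 0.0381]
orientation: [-0.0, 0.745, 0.667, -0.0]
wrist_force: [-0.0, -0.9, -1.6]
finger_gap: 0.0597
grip_force: 27.9
```

Call:
carry_out --series '[{"travel":[0,0,-0.1],"delta_rot":[0,0,0],"fingers":1},{"travel":[0,0,-0.1],"delta_rot":[0,0,0],"fingers":1},{"travel":[0,0,0],"delta_rot":[0,0,0],"fingers":1}]'

```text
clock: 7.0
tcp_pos: [0.6398, -0.1823, 0.0338]
orientation: [0.0, 0.745, 0.667, 0.0]
wrist_force: [0.8, -0.1, -1.9]
finger_gap: 0.0597
grip_force: 27.9
```

Call:
carry_out --series '[{"travel":[0,0,-0.2],"delta_rot":[0,0,0],"fingers":1},{"travel":[0,0,-0.2],"delta_rot":[0,0,0],"fingers":1},{"travel":[0,0,-0.15],"delta_rot":[0,0,0],"fingers":1},{"travel":[0,0,-0.1],"delta_rot":[0,0,0],"fingers":1},{"travel":[0,0,0],"delta_rot":[0,0,0],"fingers":1}]'

```text
clock: 7.62
tcp_pos: [0.6396, -0.1822, 0.0172]
orientation: [-0.0, 0.745, 0.667, -0.0]
wrist_force: [0.2, 0.1, -1.5]
finger_gap: 0.0596
grip_force: 27.9
```

Call:
carry_out --series '[{"travel":[0,0,-0.05],"delta_rot":[0,0,0],"fingers":1},{"travel":[0,0,-0.03],"delta_rot":[0,0,0],"fingers":1},{"travel":[0,0,0],"delta_rot":[0,0,0],"fingers":1}]'

```text
clock: 8.0
tcp_pos: [0.64, -0.1824, 0.0166]
orientation: [0.0, 0.745, 0.667, 0.0]
wrist_force: [-1.3, 0.3, 4.8]
finger_gap: 0.0598
grip_force: 28.3
```

Call:
carry_out --series '[{"travel":[0,0,0],"delta_rot":[0,0,0],"fingers":-1},{"travel":[0,0,0],"delta_rot":[0,0,0],"fingers":-1},{"travel":[0,0,0],"delta_rot":[0,0,0],"fingers":-1},{"travel":[0,0,0.5],"delta_rot":[0,0,0],"fingers":-1},{"travel":[0,0,1],"delta_rot":[0,0,0],"fingers":-1}]'

```text
clock: 8.62
tcp_pos: [0.639, -0.182, 0.0529]
orientation: [-0.001, 0.745, 0.667, -0.0]
wrist_force: [-0.2, -0.7, 0.1]
finger_gap: 0.0853
grip_force: 0.0
```

Call:
carry_out --series '[{"travel":[0,0,1],"delta_rot":[0,0,0],"fingers":-1},{"travel":[-0.935,-0.07,0.5],"delta_rot":[0,0,0],"fingers":-1},{"travel":[-0.935,-0.07,0],"delta_rot":[0,0,0],"fingers":-1},{"travel":[-0.935,-0.07,0],"delta_rot":[0,0,0],"fingers":-1},{"travel":[-0.935,-0.07,0],"delta_rot":[0,0,0],"fingers":-1}]'

```text
clock: 9.25
tcp_pos: [0.546, -0.1895, 0.0917]
orientation: [0.001, 0.745, 0.667, 0.0]
wrist_force: [-0.0, -0.3, 1.1]
finger_gap: 0.0854
grip_force: 0.0
```

Call:
carry_out --series '[{"travel":[-0.935,-0.07,0],"delta_rot":[0,0,0],"fingers":-1},{"travel":[-0.935,-0.07,0],"delta_rot":[0,0,0],"fingers":-1},{"travel":[-0.935,-0.07,0],"delta_rot":[0,0,0],"fingers":-1},{"travel":[-0.935,-0.07,0],"delta_rot":[0,0,0],"fingers":-1},{"travel":[-0.935,-0.07,0],"delta_rot":[0,0,0],"fingers":-1}]'

```text
clock: 9.88
tcp_pos: [0.4291, -0.1984, 0.0916]
orientation: [0.001, 0.745, 0.667, 0.0]
wrist_force: [0.1, -0.8, 0.4]
finger_gap: 0.0857
grip_force: 0.0
```

```bash
python3 - <<'E'
from h import *
print(env.get_state()['tcp_pos'])
c=cam('top');cs=cam('side'); save(c,'t2.png');save(cs,'s2.png')
a=c['color'][140:260,270:410,::-1]; b=cs['color'][200:320,270:410,::-1]
cv2.imwrite('pics/c4.png',cv2.resize(np.hstack([b,a]),None,fx=2.85,fy=2.85,interpolation=cv2.INTER_CUBIC))
E
```

```text
[ 0.42910676 -0.19835934  0.09157366]
```

View pics/c4.png

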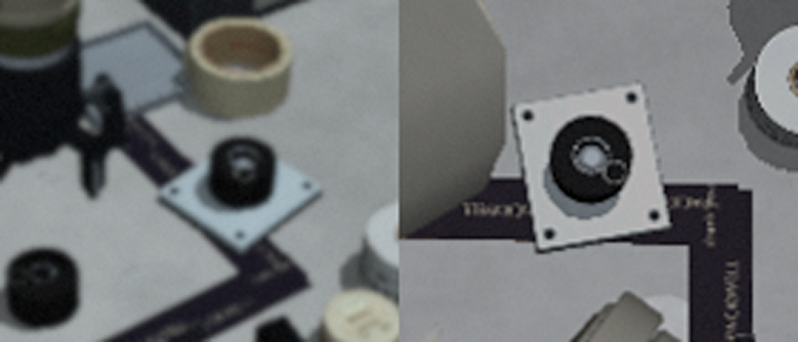

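The sleeve sits flat on the plate around the pin, with its spot near top pixel (345,200). Next is the reject sleeve.

Call:
carry_out --series '[{"travel":[0,0,-1],"delta_rot":[0,0,0],"fingers":-1},{"travel":[0,0,-1],"delta_rot":[0,0,0],"fingers":-1},{"travel":[0,0,-1],"delta_rot":[0,0,0],"fingers":-1},{"travel":[0,0,-0.5],"delta_rot":[0,0,0],"fingers":-1},{"travel":[0,0,0],"delta_rot":[0,0,0],"fingers":1}]'

```text
clock: 10.6
tcp_pos: [0.4295, -0.1979, 0.0027]
orientation: [-0.0, 0.745, 0.667, -0.0]
wrist_force: [-0.0, 0.3, -0.7]
finger_gap: 0.07
grip_force: 0.0
```

Call:
carry_out --series '[{"travel":[0,0,0],"delta_rot":[0,0,0],"fingers":1},{"travel":[0,0,0],"delta_rot":[0,0,0],"fingers":1},{"travel":[0,0,0],"delta_rot":[0,0,0],"fingers":1},{"travel":[0,0,1],"delta_rot":[0,0,0],"fingers":1},{"travel":[0,0,1],"delta_rot":[0,0,0],"fingers":1}]'

```text
clock: 11.22
tcp_pos: [0.4291, -0.1979, 0.0536]
orientation: [-0.0, 0.745, 0.667, -0.0]
wrist_force: [0.1, -0.0, -1.8]
finger_gap: 0.0601
grip_force: 27.7
```

```bash
python3 - <<'E'
from h import *
c=cam('top'); save(c,'t3.png'); cs=cam('side')
g=cv2.cvtColor(cv2.imread('pics/s2.png'),cv2.COLOR_BGR2GRAY)
# tray from side0 colour: bluish-grey region
im=cv2.imread('pics/side0.png'); h=cv2.cvtColor(im,cv2.COLOR_BGR2HSV)
print(h[224,311],h[250,300],h[224,290])
m=np.zeros(h.shape[:2],np.uint8); r=(slice(200,255),slice(270,350))
m[r]=((abs(h[r].astype(int)-h[224,311]).max(2)<14)*255)
k=max(cv2.findContours(m,0,2)[0],key=cv2.contourArea); q=cv2.minAreaRect(k); print(cv2.contourArea(k))
M=cv2.moments(cv2.convexHull(k)); print('floor c',on(cs,M['m10']/M['m00'],M['m01']/M['m00'],.006)); 
ap=cv2.approxPolyDP(cv2.convexHull(k),4,True).reshape(-1,2); print([on(cs,*p,.01)[:2].round(3).tolist() for p in ap])
E
```

```text
[101  40 133] [ 94  11 158] [101  36 135]
773.0
floor c [0.64456332 0.02096866 0.006     ]
[[0.7, -0.002], [0.664, -0.034], [0.598, -0.033], [0.591, 0.062], [0.696, 0.064]]
```

```bash
python3 - <<'E'
from h import *
s=cv2.imread('pics/side0.png')[195:260,265:365]; t=cv2.imread('pics/t2.png')[175:215,315:360]
o=np.zeros((520,760,3),np.uint8)
a=cv2.resize(s,None,fx=4,fy=4,interpolation=cv2.INTER_CUBIC); o[:260,:400]=a
o[:320,400:760]=cv2.resize(t,None,fx=8,fy=8,interpolation=cv2.INTER_CUBIC)
cv2.imwrite('pics/c5.png',o)
E
```

```text
(no output)
```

View pics/c5.png

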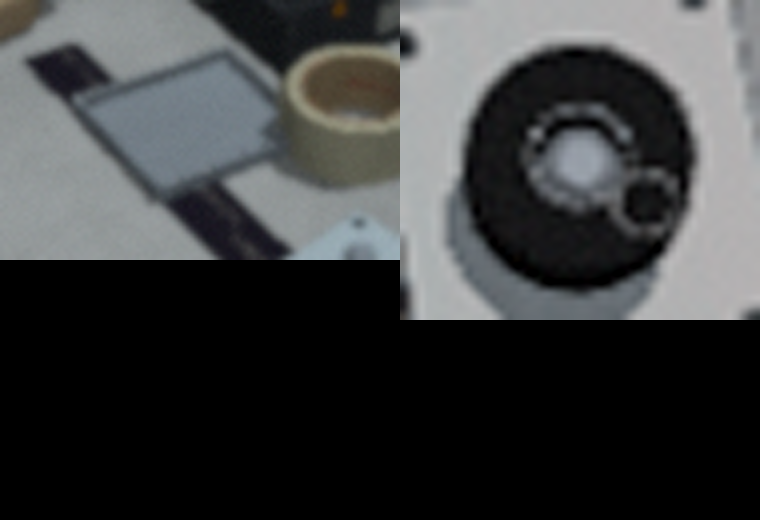

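The enlarged crop puts the tray corners at side pixels (283,219), (320.5,208) and (304,245). The spot on the pin sleeve is at top pixel (345.5,199.6) and the bore centre at (336.7,194.2).

```bash
python3 - <<'E'
from h import *
c=cam('top'); cs=cam('side')
f=lambda c,u,v,z:on(c,u,v,z)[:2].round(4)
print([f(cs,u,v,.014).tolist() for u,v in((282.6,218.4),(320.1,207.6),(303.4,244.6))])
a,b=f(cs,320.1,207.6,.014),f(cs,303.4,244.6,.014); print('tray c',(a+b)/2)
s,b=f(c,345.5,199.6,.048),f(c,336.7,194.2,.048); print('spot',s,'bore',b,np.linalg.norm(s-b), 'dir',np.degrees(np.arctan2(*(s-b)[::-1])))
print(env.get_state()['tcp_pos'])
E
```

```text
[[0.587, 0.0843], [0.7072, 0.0709], [0.5751, -0.0473]]
tray c [0.64115 0.0118 ]
spot [ 0.6305 -0.2   ] bore [ 0.6412 -0.1819] 0.021026174164597827 dir -120.58989052014435
[ 0.42971641 -0.19828492  0.05320741]
```

Call:
carry_out --series '[{"travel":[0.94,0.94,0.8],"delta_rot":[0,0,0],"fingers":1},{"travel":[0.94,0.94,0],"delta_rot":[0,0,0],"fingers":1},{"travel":[0.94,0.94,0],"delta_rot":[0,0,0],"fingers":1},{"travel":[0.94,0.94,0],"delta_rot":[0,0,0],"fingers":1},{"travel":[0.94,0.94,0],"delta_rot":[0,0,0],"fingers":1}]'

```text
clock: 12.05
tcp_pos: [0.5467, -0.0795, 0.0714]
orientation: [-0.001, 0.745, 0.667, -0.001]
wrist_force: [0.0, 0.4, -1.1]
finger_gap: 0.0604
grip_force: 27.8
```

Call:
carry_out --series '[{"travel":[0.94,0.94,0],"delta_rot":[0,0,0],"fingers":1},{"travel":[0.94,0.94,0],"delta_rot":[0,0,0],"fingers":1},{"travel":[0.94,0.94,0],"delta_rot":[0,0,0],"fingers":1},{"travel":[0.94,0.94,-0.5],"delta_rot":[0,0,0],"fingers":1},{"travel":[0,0,-1],"delta_rot":[0,0,0],"fingers":1}]'

```text
clock: 12.68
tcp_pos: [0.6429, 0.0152, 0.0344]
orientation: [0.001, 0.744, 0.668, 0.001]
wrist_force: [-1.1, 0.1, -1.3]
finger_gap: 0.0599
grip_force: 27.8
```

Call:
carry_out --series '[{"travel":[0,0,-0.8],"delta_rot":[0,0,0],"fingers":1},{"travel":[0,0,-0.3],"delta_rot":[0,0,0],"fingers":1},{"travel":[0,0,0],"delta_rot":[0,0,0],"fingers":1}]'

```text
clock: 13.05
tcp_pos: [0.64, 0.0135, 0.0072]
orientation: [-0.001, 0.745, 0.667, -0.001]
wrist_force: [0.3, -0.1, -0.5]
finger_gap: 0.0602
grip_force: 27.9
```

Call:
carry_out --series '[{"travel":[0,0,-0.03],"delta_rot":[0,0,0],"fingers":1},{"travel":[0,0,0],"delta_rot":[0,0,0],"fingers":-0.7},{"travel":[0,0,0],"delta_rot":[0,0,0],"fingers":-0.7},{"travel":[0,0,0.4],"delta_rot":[0,0,0],"fingers":-0.7},{"travel":[0,0,1],"delta_rot":[0,0,0],"fingers":-0.7}]'

```text
clock: 13.68
tcp_pos: [0.6399, 0.0135, 0.042]
orientation: [-0.001, 0.745, 0.667, -0.001]
wrist_force: [0.3, 0.0, 0.5]
finger_gap: 0.0728
grip_force: 0.0
```

Call:
carry_out --series '[{"travel":[0,0,1],"delta_rot":[0,0,0],"fingers":-0.7},{"travel":[0,-0.2,1],"delta_rot":[0,0,0],"fingers":-0.7},{"travel":[-0.34,-1,1],"delta_rot":[0,0,0],"fingers":-0.7},{"travel":[-0.34,-1,1],"delta_rot":[0,0,0],"fingers":-0.7},{"travel":[-0.34,-1,0.6],"delta_rot":[0,0,0],"fingers":-0.7}]'

```text
clock: 14.3
tcp_pos: [0.616, -0.0674, 0.1599]
orientation: [0.001, 0.745, 0.667, 0.001]
wrist_force: [0.8, 0.0, 0.4]
finger_gap: 0.0729
grip_force: 0.0
```

Call:
carry_out --series '[{"travel":[-0.34,-1,0],"delta_rot":[0,0,0],"fingers":-0.5},{"travel":[-0.34,-1,0],"delta_rot":[0,0,0],"fingers":-0.4},{"travel":[-0.34,-1,0],"delta_rot":[0,0,0],"fingers":-0.4},{"travel":[-0.34,-1,0],"delta_rot":[0,0,0],"fingers":-0.4},{"travel":[-0.34,-1,0],"delta_rot":[0,0,0],"fingers":-0.4}]'

```text
clock: 14.92
tcp_pos: [0.5728, -0.1925, 0.1583]
orientation: [0.001, 0.745, 0.667, 0.0]
wrist_force: [-1.1, 0.5, -0.0]
finger_gap: 0.0601
grip_force: 0.0
```

Call:
carry_out --series '[{"travel":[-0.34,-1,0],"delta_rot":[0,0,0],"fingers":-0.4},{"travel":[-0.34,-1,0],"delta_rot":[0,0,0],"fingers":-0.4},{"travel":[-0.34,-1,0],"delta_rot":[0,0,0],"fingers":-0.4},{"travel":[-0.34,-1,0],"delta_rot":[0,0,0],"fingers":-0.4},{"travel":[-0.34,-1,0],"delta_rot":[0,0,0],"fingers":-0.4}]'

```text
clock: 15.55
tcp_pos: [0.5303, -0.3175, 0.1583]
orientation: [0.001, 0.745, 0.667, 0.0]
wrist_force: [-0.2, -0.3, 0.3]
finger_gap: 0.0599
grip_force: 0.0
```

Call:
carry_out --series '[{"travel":[-0.34,-1,0],"delta_rot":[0,0,0],"fingers":-0.4},{"travel":[-0.34,-1,0],"delta_rot":[0,0,0],"fingers":-0.4},{"travel":[-0.34,-1,0],"delta_rot":[0,0,0],"fingers":-0.4},{"travel":[-0.34,-1,0],"delta_rot":[0,0,0],"fingers":-0.4},{"travel":[0,0,0],"delta_rot":[0,0,0],"fingers":-0.4}]'

```text
clock: 16.18
tcp_pos: [0.4958, -0.4186, 0.1576]
orientation: [0.0, 0.746, 0.666, -0.0]
wrist_force: [-0.0, 0.2, 0.3]
finger_gap: 0.0597
grip_force: 0.0
```

```bash
python3 - <<'E'
from h import *
s=env.get_state(); print(s['tcp_pos'],s['orientation'],s['finger_gap'],s['joint_pos'])
c=cam('top');cs=cam('side'); save(c,'t4.png');save(cs,'s4.png')
a=c['color'][150:310,270:490,::-1]; b=cs['color'][200:360,240:420,::-1]
cv2.imwrite('pics/c6.png',cv2.resize(np.hstack([b,a]),None,fx=2,fy=2,interpolation=cv2.INTER_CUBIC))
E
```

```text
[ 0.4957672  -0.41863696  0.15762906] [ 4.90318381e-04  7.45753326e-01  6.66221986e-01 -3.82766407e-05] 0.05968472137191276 [-8.24808035e-01  4.83536914e-01  1.19295253e-01  1.20557546e+00
 -9.30721750e-05  8.58521929e-01]
```

View pics/c6.png

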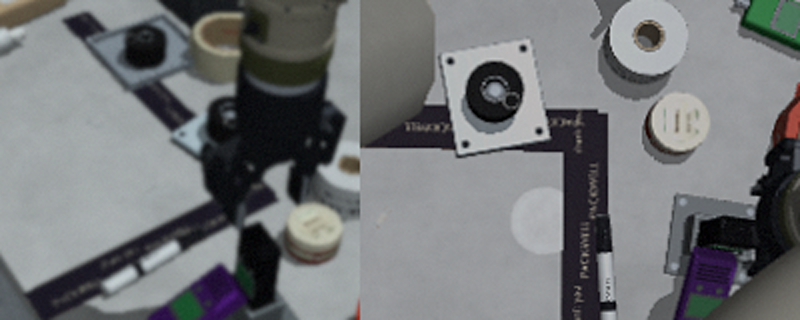

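The reject sleeve lies in the tray and the fitting sleeve is still home. The purple look-alike seems to look different now, so I'll check it before going on.

```bash
python3 - <<'E'
from h import *
ims=[cv2.imread('pics/'+n)for n in('top0.png','t2.png','t3.png','t4.png')]
o=np.hstack([i[230:350,400:500] for i in ims]); S=[cv2.imread('pics/'+n)for n in('side0.png','s1.png','s2.png','s4.png')]
p=np.hstack([i[290:410,290:390] for i in S])
cv2.imwrite('pics/c7.png',cv2.resize(np.vstack([o,p]),None,fx=2,fy=2,interpolation=cv2.INTER_CUBIC))
E
```

View pics/c7.png

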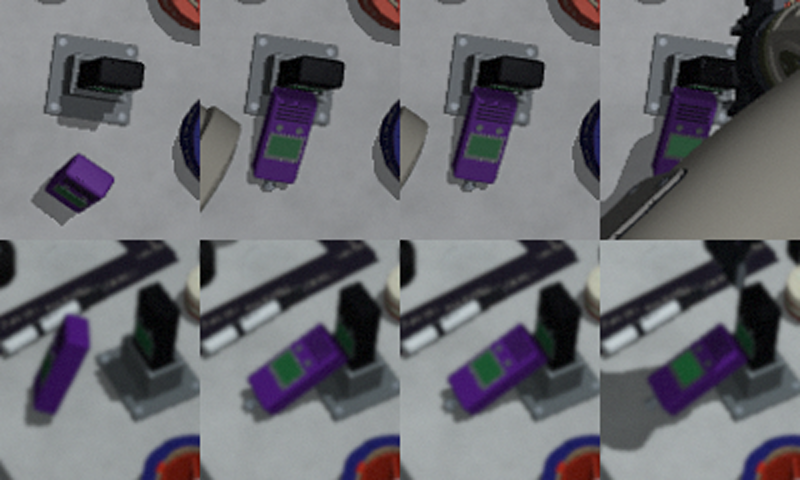

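The purple look-alike (and the green one) stood on a tiny foot in the first picture, already leaning. Both had toppled on their own by 5.9 s, with the arm nowhere near the green one. The purple one now leans on the cradle's front at top pixel (445,275). I need its height to keep the fingers clear of it.

```bash
python3 - <<'E'
from h import *
c=cam('top');cs=cam('side')
for (u,v) in((352,332),(348,328.5),(362,345)):
    for z in(.05,.06,.07,.08,.09): P=on(cs,u,v,z); print((u,v),P.round(3),proj(c,P).round(1))
t=cv2.imread('pics/t2.png'); h=cv2.cvtColor(t,cv2.COLOR_BGR2HSV)
m=cv2.inRange(h,(125,80,30),(155,255,255)); k=max(cv2.findContours(m,0,2)[0],key=cv2.contourArea); print('top',cv2.approxPolyDP(cv2.convexHull(k),3,True).reshape(-1,2).tolist())
t=cv2.imread('pics/s2.png'); h=cv2.cvtColor(t,cv2.COLOR_BGR2HSV)
m=cv2.inRange(h,(125,80,30),(155,255,255)); k=max(cv2.findContours(m,0,2)[0],key=cv2.contourArea); print('side',cv2.approxPolyDP(cv2.convexHull(k),3,True).reshape(-1,2).tolist())
E
```

```text
(352, 332) [ 0.487 -0.379  0.05 ] [433.5 272.4]
(352, 332) [ 0.482 -0.385  0.06 ] [437.6 275. ]
(352, 332) [ 0.476 -0.391  0.07 ] [441.9 277.6]
(352, 332) [ 0.471 -0.398  0.08 ] [446.2 280.3]
(352, 332) [ 0.466 -0.404  0.09 ] [450.6 283. ]
(348, 328.5) [ 0.486 -0.367  0.05 ] [427.4 273. ]
(348, 328.5) [ 0.48  -0.373  0.06 ] [431.7 275.6]
(348, 328.5) [ 0.475 -0.38   0.07 ] [435.9 278.2]
(348, 328.5) [ 0.47  -0.386  0.08 ] [440.3 280.9]
(348, 328.5) [ 0.464 -0.392  0.09 ] [444.7 283.6]
(362, 345) [ 0.484 -0.417  0.05 ] [452.3 274.4]
(362, 345) [ 0.479 -0.423  0.06 ] [456.4 277. ]
(362, 345) [ 0.473 -0.428  0.07 ] [460.5 279.6]
(362, 345) [ 0.468 -0.434  0.08 ] [464.8 282.2]
(362, 345) [ 0.463 -0.44   0.09 ] [469.1 284.9]
top [[437, 273], [455, 276], [458, 281], [445, 321], [428, 318], [426, 313]]
side [[351, 333], [363, 351], [330, 375], [321, 374], [314, 359]]
```

Call:
carry_out --series '[{"travel":[0,0.12,-0.5],"delta_rot":[0,0,0],"fingers":-0.4},{"travel":[0,0,-1],"delta_rot":[0,0,0],"fingers":-0.4},{"travel":[0,0,-0.9],"delta_rot":[0,0,0],"fingers":-0.4},{"travel":[0,0,-0.44],"delta_rot":[0,0,0],"fingers":-0.4},{"travel":[0,0,0],"delta_rot":[0,0,0],"fingers":1}]'

```text
clock: 17.0
tcp_pos: [0.496, -0.4125, 0.0852]
orientation: [-0.001, 0.745, 0.667, 0.0]
wrist_force: [-0.1, -0.6, -0.2]
finger_gap: 0.0432
grip_force: 0.0
```

Call:
carry_out --series '[{"travel":[0,0,0],"delta_rot":[0,0,0],"fingers":1},{"travel":[0,0,0],"delta_rot":[0,0,0],"fingers":1},{"travel":[0,0,0],"delta_rot":[0,0,0],"fingers":1},{"travel":[0,0,0],"delta_rot":[0,0,0],"fingers":1}]' --squeeze 23

```text
clock: 17.5
tcp_pos: [0.4967, -0.4138, 0.087]
orientation: [0.001, 0.745, 0.667, 0.0]
wrist_force: [-0.8, 1.0, 1.8]
finger_gap: 0.0255
grip_force: 25.9
```

Call:
carry_out --series '[{"travel":[0,0,0.3],"delta_rot":[0,0,0],"fingers":1},{"travel":[0,0,0.5],"delta_rot":[0,0,0],"fingers":1},{"travel":[0,0,0.6],"delta_rot":[0,0,0],"fingers":1},{"travel":[0,0,0.8],"delta_rot":[0,0,0],"fingers":1},{"travel":[0,0,0.8],"delta_rot":[0,0,0],"fingers":1}]'

```text
clock: 18.12
tcp_pos: [0.4964, -0.4137, 0.163]
orientation: [0.0, 0.745, 0.667, -0.0]
wrist_force: [0.5, -0.3, -3.0]
finger_gap: 0.0255
grip_force: 25.4
```

Call:
carry_out --series '[{"travel":[0,0,0.8],"delta_rot":[0,0,0],"fingers":1},{"travel":[0,0,0],"delta_rot":[0,0,0],"fingers":1}]'

```text
clock: 18.38
tcp_pos: [0.4973, -0.4147, 0.1842]
orientation: [0.002, 0.745, 0.667, 0.0]
wrist_force: [-0.2, -0.4, -3.0]
finger_gap: 0.0263
grip_force: 25.5
```

```bash
python3 - <<'E'
from h import *
s=env.get_state(); print(s['tcp_pos'],s['orientation'])
c=cam('top');cs=cam('side'); save(c,'t5.png');save(cs,'s5.png')
t=c['color'][240:320,400:510,::-1]; b=cs['color'][265:385,290:410,::-1]
o=np.zeros((480,800,3),np.uint8); o[:,:480]=cv2.resize(b,(480,480),interpolation=cv2.INTER_CUBIC); o[:232,480:800]=cv2.resize(t,(320,232))
cv2.imwrite('pics/c8.png',o)
E
```

```text
[ 0.49733393 -0.41465054  0.18422919] [2.40861586e-03 7.44923544e-01 6.67145495e-01 1.45417611e-06]
```

View pics/c8.png

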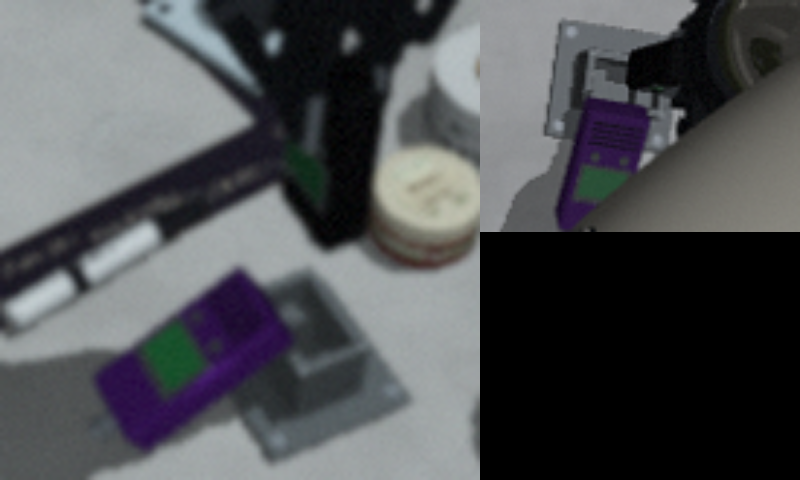

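The tester is out and upright at side pixel (370,310), the purple one hasn't moved and the cradle is empty. Next I carry the tester over to the spot.

Call:
carry_out --series '[{"travel":[0.59,0.96,0],"delta_rot":[0,0,0],"fingers":1},{"travel":[0.59,0.96,0],"delta_rot":[0,0,0],"fingers":1},{"travel":[0.59,0.96,0],"delta_rot":[0,0,0],"fingers":1},{"travel":[0.59,0.96,0],"delta_rot":[0,0,0],"fingers":1},{"travel":[0.59,0.96,0],"delta_rot":[0,0,0],"fingers":1}]'

```text
clock: 19.1
tcp_pos: [0.5699, -0.2924, 0.1799]
orientation: [-0.001, 0.745, 0.667, -0.0]
wrist_force: [-0.1, -0.5, -1.9]
finger_gap: 0.0254
grip_force: 25.5
```

Call:
carry_out --series '[{"travel":[0.59,0.96,0],"delta_rot":[0,0,0],"fingers":1},{"travel":[0.59,0.96,0],"delta_rot":[0,0,0],"fingers":1},{"travel":[0.59,0.96,-0.3],"delta_rot":[0,0,0],"fingers":1},{"travel":[0.59,0.96,-0.7],"delta_rot":[0,0,0],"fingers":1},{"travel":[0,0,-0.7],"delta_rot":[0,0,0],"fingers":1}]'

```text
clock: 19.73
tcp_pos: [0.6295, -0.1952, 0.137]
orientation: [-0.001, 0.744, 0.668, -0.0]
wrist_force: [-0.2, -1.1, -1.2]
finger_gap: 0.0258
grip_force: 25.4
```

Call:
carry_out --series '[{"travel":[0,0,-0.2],"delta_rot":[0,0,0],"fingers":1},{"travel":[0,0,0],"delta_rot":[0,0,0],"fingers":1}]'

```text
clock: 19.98
tcp_pos: [0.6285, -0.1976, 0.133]
orientation: [-0.001, 0.745, 0.667, -0.0]
wrist_force: [-0.4, -0.1, -1.9]
finger_gap: 0.0259
grip_force: 25.4
```

```bash
python3 - <<'E'
from h import *
s=env.get_state(); print(s['tcp_pos'],s['orientation'],s['wrist_force'],s['joint_pos'].round(2))
cs=cam('side'); save(cs,'s6.png'); g=cv2.cvtColor(cs['color'],cv2.COLOR_RGB2GRAY)
for P in([.6303,-.1997,.048],[.6303,-.1997,.058],[.6303,-.1997,.072],[.641,-.182,.048]): print(P,proj(cs,P).round(1))
u,v=proj(cs,[.6303,-.1997,.055]).astype(int)
np.set_printoptions(linewidth=250); print(u-16,v-14); print(g[v-14:v+16,u-16:u+18])
E
```

```text
[ 0.6284934  -0.19762671  0.13299926] [-7.99379776e-04  7.45070501e-01  6.66985134e-01 -3.75461846e-04] [-0.39576924 -0.12710588 -1.91821784] [-0.43  0.52  0.11  1.17 -0.    1.25]
[0.6303, -0.1997, 0.048] [355.1 259.6]
[0.6303, -0.1997, 0.058] [355.4 256.6]
[0.6303, -0.1997, 0.072] [355.7 252.3]
[0.641, -0.182, 0.048] [354.3 254.1]
339 243
[[150 148 147 ... 147 148 143]
 [151 150 153 ... 146 144 144]
 [154 153 152 ... 146 146 145]
 ...
 [ 93  93  93 ... 173 174 173]
 [ 96  94  92 ... 173 172 170]
 [ 96  94  92 ... 173 169 160]]
```

```bash
python3 - <<'E'
from h import *
R=[]
for i in range(8):
    cs=cam('side'); R.append(np.r_[env.get_state()['tcp_pos'],env.get_state()['wrist_force']])
print(np.mean(R,0).round(4),np.std(R,0).round(4))
g=cv2.cvtColor(cs['color'],cv2.COLOR_RGB2GRAY)
for y in range(240,266): print(y,' '.join('%3d'%x for x in g[y,340:372]))
E
```

```text
[ 0.6294 -0.198   0.1345  0.2665  0.1442 -1.9634] [1.000e-04 2.000e-04 2.000e-04 5.754e-01 5.186e-01 4.054e-01]
240 111 100  91  86  82  79  80  75  64  44  34  30  28  30  31  29  23  16   9   9   2  10   6   7  14  46  92 127 143 146 147 144
241 134 121 114 107  98  91  83  79  61  45  34  29  33  28  28  34  26  16  12   7   6   5   9   4  16  52  96 128 140 148 145 147
242 145 142 136 131 122 115 109  97  72  43  33  32  31  33  30  33  28  17  10   8   7   5   5   6  20  58 103 137 145 144 144 145
243 150 148 149 146 143 138 135 119  87  44  28  30  34  30  32  32  27  20   5   6   8   9   9   7  21  61 106 136 144 146 143 143
244 151 153 152 150 148 147 145 127  87  44  19  27  29  30  34  30  26  17  11   8   7   7   7   9  24  62 110 136 144 148 146 146
245 154 153 153 151 148 148 140 119  78  37  17  20  24  27  32  29  25  12   5   4   9   9  10   5  28  67 110 137 144 146 146 144
246 152 154 152 152 149 149 140 117  75  33  14  14  15  23  30  30  21  17   6  11   7   7   4  12  28  67 114 137 148 147 148 146
247 151 152 151 150 149 147 139 113  74  34   5   1  10  16  25 
[... 1743 characters left out ...]
  16  15  20  38  84 136 164 172 173 172
261 148 125  98  59  24  10   9   6  11   8  13  17  26  25  19  21  24  30  34  29  24  17  15  12  18  42  93 141 166 171 173 173
262 130 106  76  45  20  12   4  12   7  11   7  13  21  25  23  28  31  31  29  25  21  14  14  14  21  47 100 144 166 173 174 176
263 111  91  66  41  16   9   6   7   8   7   7  12  12  15  23  29  31  26  19  16  12  11  16   7  20  51 105 151 168 175 172 174
264 102  84  65  39  19   7   7   8  10  11  11  11  11  12  17  22  22  19  11  11  10   7  10  11  19  59 112 150 166 174 173 174
265  95  87  70  41  23  10   7   5   7  13  12   8   8  10  12  16  13  10   7   8  11  13  11  11  24  62 120 154 172 171 175 174
```

```bash
python3 - <<'E'
from h import *
cs=cam('side'); c=cam('top')
for P in([.4968,-.4155,.109],[.4968,-.4155,.123],[.4968,-.4155,.20]): print(P,proj(cs,P).round(1))
u,v=proj(cs,[.4968,-.4155,.116]).astype(int); im=cv2.imread('pics/s5.png'); g=cv2.cvtColor(im,cv2.COLOR_BGR2GRAY)
print(u-14)
for y in range(v-10,v+12): print(y,' '.join('%3d'%x for x in g[y,u-14:u+15]))
E
```

```text
[0.4968, -0.4155, 0.109] [368.9 322.9]
[0.4968, -0.4155, 0.123] [369.5 318.1]
[0.4968, -0.4155, 0.2] [373.  290.2]
355
310  32  32  47  52  51  35  20  17  22  27  32  34  33  32  35  35  32  22  10  12   3   5  12   5   8   6  12  43  98
311  46  59  80  94  90  57  27   6  10  19  28  31  31  31  32  36  27  19  11   7  14   6   9   8   6   3  13  46 102
312  79 104 126 132 117  75  33   7  11  10  24  33  34  31  34  34  28  16  10   8   7   7  10   7   5  10  13  43 102
313 123 142 152 154 138  93  42  14   8  11  16  22  30  35  32  34  28  14   7   6   7  10   7   4   8   8  16  39  91
314 153 164 165 161 148 111  63  23  15   7   8  20  26  30  35  33  24  15  11   6   5   8   9   9   6   6  15  35  80
315 164 163 167 165 157 131  90  47  19   6   9  14  17  26  33  31  22  14   8   7   3   6   7   8   6   9  15  38  70
316 165 164 165 163 161 150 121  77  40  16   5   5  14  24  33  32  20  14  10   6   9   4   3   7   9   6  13  35  64
317 167 167 165 163 165 161 142 106  62  28  16  10   9  15  25  27  18  10  10   5   7   6   5   6   4   3  13  31  56
318 167 166 169 165 1
[... 958 characters left out ...]
 166 168 166 168 168 168 165 157 140 117  86  53  35  30  44  66  84  99 115 116 106  94  89  80  75
327 166 167 168 167 167 167 168 167 168 169 167 163 159 144 126  96  76  78  91 113 128 140 150 146 138 114  95  89  78
328 166 166 167 166 167 165 166 167 167 167 167 167 164 159 152 136 126 125 137 148 154 162 165 162 156 138 116  96  88
329 167 169 167 170 170 167 167 167 165 168 166 166 166 165 165 159 157 157 161 164 166 168 167 167 163 156 140 117  98
330 167 167 167 169 169 171 167 167 165 166 163 162 161 166 167 166 166 165 167 166 167 169 169 168 166 163 155 139 122
331 168 168 169 167 168 168 167 165 161 159 155 147 145 154 163 166 170 165 168 168 167 168 167 165 166 167 166 157 147
```

```bash
python3 - <<'E'
from h import *
cs=cam('side')
x=np.array([.994,-.11,0]);y=np.array([.11,.994,0])
for n,A,rows in(('s5',[.4968,-.4147,.123],(300,312)),('s6',[.6294,-.198,.0735],(236,248))):
    A=np.array(A)
    for dz in(0,.03,.05):
        P=A+[0,0,dz]; print(n,dz,*[proj(cs,P+i*.013*x+j*.022*y).round(1) for i,j in((-1,-1),(-1,1),(1,-1))])
    g=cv2.cvtColor(cv2.imread(f'pics/{n}.png'),cv2.COLOR_BGR2GRAY)
    c0=345
    for r in range(rows[0]-12,rows[1],4): print(r,c0,' '.join('%3d'%v for v in g[r,c0:c0+42]))
E
```

```text
s5 0 [369.6 328.1] [357.6 312.5] [381.1 323.3]
s5 0.03 [370.9 317.7] [358.7 302. ] [382.7 312.9]
s5 0.05 [371.9 310.4] [359.4 294.8] [383.8 305.6]
288 345 148 123  87  55  32  31  34  42  53  63  49  26  18  14  16  12  12   9  10  10  15  14  15  24  25  26  16  10   6   5   8   8  11   8  11  10   7  14  15  20  33  43
292 345 164 166 165 158 147 118  86  53  34  27  29  24  27  24  18  13  13  13  16  16  20  34  53  65  64  49  26  15  10   8   6  10   8   9   4   8   5   3   6  20  55 103
296 345 165 163 163 159 153 137 120  91  54  33  24  27  30  35  40  35  21  11   9  17  26  43  59  65  57  37  17  11   3  11   9   6   6  11  13  10   9   7  11  29  80 130
300 345  82  58  43  31  27  25  28  30  27  27  30  27  27  27  29  31  28  27  22  27  40  56  66  65  45  28  15   5   9   5   1   2   7   8  10   5   8   9  20  65 119 147
304 345  25  25  25  28  25  25  26  26  22  25  26  32  30  31  31  33  32  35  31  32  37  36  39  39  35  30  21   9   8   3   8   8   8  11   4   6   9  17  50  99 142 165
308 345  28  30  35  42  56  62  66  64  54  48  39  36  33  27  29  27  
[... 605 characters left out ...]
 345  84  71  53  34  21  18  38  51  57  45  25   8   9   6   5   5   6   4  10  10  16  39  69  84  90 104 127 141 148 146 148 145 147 146 145 147 148 149 149 146 149 147
236 345  83  86  79  62  48  42  47  51  45  39  29  19  12   1   3   6   9   4   8  13  29  60  87 106 125 137 143 148 149 149 148 147 144 147 150 147 147 148 148 150 147 147
240 345  78  75  71  53  40  31  29  28  33  29  30  21  10  10   9   9   3   3  11  23  63 110 138 145 146 146 149 146 143 143 141 143 144 142 142 143 142 143 145 143 144 146
244 345 145 136 105  62  33  28  30  29  30  33  32  23   9   9   6   9   6   5  11  36  82 118 138 145 144 146 144 144 142 141 143 145 141 143 143 143 143 143 142 143 139 142
```

Call:
carry_out --series '[{"travel":[0.03,-0.02,-0.15],"delta_rot":[0,0,0],"fingers":1},{"travel":[0,0,-0.15],"delta_rot":[0,0,0],"fingers":1},{"travel":[0,0,0],"delta_rot":[0,0,0],"fingers":1}]'

```text
clock: 20.95
tcp_pos: [0.6299, -0.198, 0.126]
orientation: [-0.0, 0.745, 0.667, -0.0]
wrist_force: [0.3, -0.2, -1.4]
finger_gap: 0.0256
grip_force: 25.5
```

Call:
carry_out --series '[{"travel":[0,0,-0.05],"delta_rot":[0,0,0],"fingers":1},{"travel":[0,0,0],"delta_rot":[0,0,0],"fingers":1}]'

```text
clock: 21.2
tcp_pos: [0.63, -0.1981, 0.1253]
orientation: [0.0, 0.745, 0.667, 0.0]
wrist_force: [-1.3, -0.1, 0.5]
finger_gap: 0.026
grip_force: 25.7
```

Call:
carry_out --series '[{"travel":[0,0,-0.04],"delta_rot":[0,0,0],"fingers":1},{"travel":[0,0,0],"delta_rot":[0,0,0],"fingers":1}]'

```text
clock: 21.45
tcp_pos: [0.63, -0.1982, 0.1244]
orientation: [0.0, 0.745, 0.667, 0.0]
wrist_force: [-0.2, -0.6, 1.9]
finger_gap: 0.0257
grip_force: 25.9
```

Call:
carry_out --series '[{"travel":[0,0,-0.03],"delta_rot":[0,0,0],"fingers":1},{"travel":[0,0,0],"delta_rot":[0,0,0],"fingers":1}]'

```text
clock: 21.7
tcp_pos: [0.6301, -0.1981, 0.1237]
orientation: [0.0, 0.745, 0.667, 0.0]
wrist_force: [-1.5, -0.1, 3.2]
finger_gap: 0.026
grip_force: 26.0
```

Call:
carry_out --series '[{"travel":[0,0,-0.02],"delta_rot":[0,0,0],"fingers":1},{"travel":[0,0,0],"delta_rot":[0,0,0],"fingers":1}]'

```text
clock: 21.95
tcp_pos: [0.6301, -0.1982, 0.1231]
orientation: [0.0, 0.745, 0.667, 0.0]
wrist_force: [-0.6, 0.7, 4.7]
finger_gap: 0.0258
grip_force: 26.1
```

Call:
carry_out --series '[{"travel":[0,0,-0.02],"delta_rot":[0,0,0],"fingers":1},{"travel":[0,0,0],"delta_rot":[0,0,0],"fingers":1}]'

```text
clock: 22.2
tcp_pos: [0.6301, -0.1982, 0.123]
orientation: [0.0, 0.745, 0.667, 0.0]
wrist_force: [-1.6, 1.4, 6.9]
finger_gap: 0.026
grip_force: 26.5
```

```bash
python3 - <<'E'
from h import *
R=[]
for i in range(8):
    cam('side'); s=env.get_state(); R.append(np.r_[s['tcp_pos'],s['wrist_force'],s['ft_torque']])
print(np.mean(R,0).round(4))
E
```

```text
[ 0.6301 -0.1982  0.123  -1.586   0.5339  6.1332  0.07    0.4384  0.0073]
```

Call:
carry_out --series '[{"travel":[0,0,-0.02],"delta_rot":[0,0,0],"fingers":1},{"travel":[0,0,0],"delta_rot":[0,0,0],"fingers":1}]'

```text
clock: 22.85
tcp_pos: [0.6302, -0.1983, 0.123]
orientation: [0.001, 0.745, 0.667, 0.0]
wrist_force: [-2.0, 1.1, 8.9]
finger_gap: 0.026
grip_force: 26.7
```

```bash
python3 - <<'E'
from h import *
R=[]
for i in range(10):
    cs=cam('side'); s=env.get_state(); R.append(np.r_[s['tcp_pos'],s['wrist_force'],s['ft_torque']])
print(np.mean(R,0).round(4))
g=cv2.cvtColor(cs['color'],cv2.COLOR_RGB2GRAY)
for y in range(244,268,2): print(y,' '.join('%3d'%x for x in g[y,340:372]))
E
```

```text
[ 6.3020e-01 -1.9830e-01  1.2300e-01 -2.3965e+00  3.8100e-01  8.3953e+00
  1.2620e-01  6.1030e-01 -2.1000e-03]
244 151 151 152 152 150 147 148 135 105  65  37  30  32  25  32  31  31  24  14   3   7   7   6   9  19  50  99 127 141 144 146 146
246 154 152 153 150 147 149 146 134  98  50  32  33  30  33  30  30  29  16  12   8   9   9   7   8  20  61 110 138 145 148 146 144
248 152 153 153 150 148 149 139 118  81  37  16  17  26  29  31  30  24  17   6   7   9   4   8   9  25  65 112 140 145 148 147 149
250 154 152 152 144 135 113  86  58  31  18   4  11  15  25  30  33  21  16  11   1   0  10   7  10  31  71 118 138 145 147 146 148
252 153 155 148 132  98  57  31  19  12   8   6   4   6  11  17  23  19  11   7   2   7   9   6   8  28  67 112 133 145 147 140 144
254 151 149 137 104  61  31  18  16  11  15  13   8   9   7   7   6   2   7   9   7   3   3  10   9  16  39  82 121 139 145 144 146
256 155 156 144 104  50  17  12  11  12  12  20  22  15   7   8   6   5   8   7  10   6   6  11   2  11  26  75 125 148 152 150 147
258 163 160 137  92  42  15  10   8   9   8  11  16  22  21  13   9   9   6   9  11   0   2  10   6  12  31  78 132 161 167 165 161
260 161 145 120  76  33  14  13  12  10  10  12  23  37  43  38  32  16  14  13  15   6  14  13  13  20  37  86 137 164 171 172 173
262 131 105  77  47  23  13  11  11   9   7  15  16  22  28  31  33  33  28  19  12  16  11  15  12  19  49  99 144 166 172 173 175
264 101  84  69  40  18   9   9   9  11   9   6  12   9  12  19  20  23  16  15  16  10   8   6  12  23  55 110 150 170 174 176 173
266  94  89  74  52  29  10  11   5   8  12  14  13   5  11   8  12   9  11  11   8  11  12  11  11  23  74 129 162 171 176 175 173
```

```bash
python3 -c "
from workcell import env
print(env.hand_in())"
```

```text
the job is handed in; nothing more can be done
None
```

I handed the job in holding the tester upright on the spot at about 10 N, with the foot bottomed by force and position readings; the 23 mm sleeve is home on the pin, the other is in the reject tray, and the purple and green look-alikes fell over by themselves early on (the purple one against the cradle), so I left them.

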